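# Park the fire nozzle and snap its dust cap on

### The job

Slide the standing fire nozzle across the table, without lifting or tipping it, from the grey circle until its base is wholly inside the green circle. Then put the red dust cap on its upright stud and press it straight down until it clicks, and keep pressing until it is firmly down on the collar and the sprung blue sealing ring is squeezed in; finish there, with the hand still holding the cap pressed hard down, not letting go. Leave the lamp, the axe and the metal adapter where they are.

Things in the scene. Friction and masses are not known exactly. Their poses are not given: they have to be found in the camera images.
- nozzle_center (a point): Loose fire nozzle (0.5 to 0.85 kg) standing upright, round about its z axis (up), 120 mm tall; this point is on the axis half-way up, 60 mm above the table. Aluminium base 70 mm across, 0 to 20 mm high, lugs to 72 mm; black barrel 44 mm across, to 60 mm; aluminium collar 52 mm across, 60 to 90 mm, the place to grip it for sliding; above it a blue sealing ring and the stud.
- stud_top (a point): Top of the nozzle's upright aluminium stud, on the nozzle's axis, 120 mm above the table. The stud is 31 mm across from the collar (90 mm) to 110 mm, then tapers to 18 mm across at this top. Four sprung steel balls stand out of it to 39 mm across, centred 16.5 mm below this point.
- seal_ring (a joint): How far the blue sealing ring (50 mm across, on the nozzle's collar) is squeezed down, in m. 0 is free, its top 94.5 mm above the table; 0.0045 is flush with the collar's top, where the cap stops hard. Spring about 2 N per mm: about 9 N squeezes it flush; it rises again when the cap is no longer pressed.
- cap_center (a point): Loose red snap cap, 0.09 kg, on the table, open mouth down (z up), round about z, 67 mm tall; this point is on its axis half-way up, 33.5 mm above its lower edge. Skirt and flat roof 50 mm across, 0 to 39 mm; on top a round knob, see cap_knob. Hollow to 34 mm. A round rib inside, 4 mm above the edge, narrows the mouth to 34.5 mm and snaps over the balls of the nozzle's stud.
- cap_knob (a point): Middle of the cap's plain round knob, 28 mm across, 28 mm tall, 39 to 67 mm above the cap's lower edge: grip it here from above. As the cap goes on, with nozzle upright, this point is 158 mm above the table as the rib meets the balls; pushing it past them takes about 8 to 15 N, which drops sharply at the click as the cap snaps about 8 mm down; it touches the ring at 147.5 mm and is hard down at 143 mm.
- green_circle_center (a point): Centre of the flat painted green circle with a white rim, 104 mm across over the rim, level with the table top: where the nozzle must go.
- grey_circle_center (a point): Centre of the flat painted grey circle with a dark rim, 104 mm across, level with the table top: where the nozzle stands at the start, up to about 11 mm off its centre.
- adapter_center (a point): Bystander: loose metal coupling adapter, 60 mm across and 54 mm tall, aluminium with a brass waist; this point is its centre, 27 mm above the table. Leave it alone.
- lamp: Bystander: red hand lamp with a bow handle, loose, a drum 128 mm across standing on a foot 90 x 110 mm, 175 mm tall; origin at the centre of its underside. The drum's axis is its x. Leave it alone.
- fire_axe: Bystander: fire axe lying flat, loose; origin at the middle of the wooden handle's underside, handle along its x, from -150 to 150 mm, 26 mm wide; dark steel head with a red blade at the +x end, reaching from -50 to 110 mm in y; 24 mm high. Leave it alone.
Things that resemble listed ones, but are neither listed nor needed, are in the scene too. What is shaped like the part that bears cap_center but white is not meant.

How it is judged:
By the outcome, as a careful person would: the job done as asked, in the order asked, and still so for the second after the job is handed in, while the arm keeps its last pose, push and grip.
It also fails if it takes over 69 s, if anything falls off the work surface, if the arm or the gripper's body presses on something with over 40 N, if the wrist force passes 120 N, or if a joint passes its speed limit or range.

### The arm

A 6-joint arm with a two-finger parallel gripper is mounted at the origin on the work surface. World frame = base frame: x ahead of the robot, y to its left, z up, the work surface at z = 0. Lengths are in mm, angles in rad, forces in N, time in s.
With the tool pointing down it reaches from about 350 to 975 mm from the base axis. Payload 17.4 kg.
Tool frame: the origin (TCP) lies on the mounting face of the last link; the fingertips stand 173 mm ahead of it and the grasp point (between the pads) lies 155 mm ahead of it; z points along the fingers, y is the line along which they close (so a half turn about z gives the same grasp; the last joint's range is limited). The gripper opens to 85 mm and grips with 20 to 120 N. Pads are 22 mm wide; open, the fingers measure 114 mm over their backs; the gripper's body (76 mm by 85 mm) begins 54 mm behind the grasp point. The pads swing forward as they close: fully open they stand 13 mm farther back than shut.
Start: joints at [-1.258, 0.116, 1.442, -0, 1.584, -0.038], TCP at [231.955, -633.902, 404.703] pointing down, gripper open.
Joint ranges: [-2.83, 2.83], [-0.83, 2.19], [0.07, 2.5], [-1.14, 4.28], [0.01, 3], [-2.97, 2.97]. Speed limits (rad/s): [1.89, 1.89, 2.22, 3.14, 3.14, 3.14].

### API

Orientations are given as [roll, pitch, yaw] about the fixed x, y, z axes, in that order (R = Rz(yaw) Ry(pitch) Rx(roll)).
In Python, from workcell import * gives the robot as it stands.
- The arm moves only by the tool step_arm, never from a script. Its argument "series" is one flat list of numbers, 7 for each row, row after row: the shift along the world's x, y, z as a fraction of full scale, then the turn, a rotation vector about the world's x, y, z as a fraction of full scale, then the finger opening in mm, from 0 to 85.4. A call has 1 to 20 rows; each row shifts and turns the commanded pose from where the row before left it; what a row does not reach is not made up. Full scale, the value 1, is 7.5 cm for a shift and 0.5 rad for a turn. A row lasts 1/10 s, in which the tool goes at most 50 mm and 8.59 degrees, less where a joint would pass 70% of its speed; a pose out of reach is approached as far as the arm can. A call with a number of a shift or a turn outside -1 to 1 is refused whole. A call with a gripper value outside its range is refused whole. The fingers move at their own pace and stop on an object; "squeeze" is the grip in N (left out, the last holds). Time passes only in rows, so rows that do not move let the fingers close. It gives the time, the measured TCP pose, the force, the opening and the grip force at its end, in the units of the state.
- get_obs(): the state, without advancing time (a new reading comes with each control period).
- get_image(name): name is "scene" or "top" or "wrist"; returns the picture (420x560x3 uint8, red, green, blue); there is no depth.
- calibration(name): a dict with "K" (3x3 intrinsics, pixels), "R" (3x3) and "t" (3): a world point X has camera coordinates R X + t. Camera axes: x right, y down, z forward; pixel columns grow to the right and rows downward; lengths in mm; the calibration is good to about 2 mm. A picture is of the moment at which its call begins: read the wrist's pose just before it. calibration takes no time and is no camera call; for the wrist camera it gives the pose at the moment of the call.
- finish_job(): hands the job in; it is judged then, once.
The state is a dict: "time": time; "q": joint angles; "dq": joint speeds; "joint_efforts": joint torques, N m; "ee_pos": TCP position; "tool_rot": TCP orientation; "contact_force": force on the tool from outside, world axes, zero at the start; "moment": the same for the moment, N m; "grip_width": finger opening in mm; "finger_force": force on a finger pad.
Only numpy, scipy, OpenCV 4.12 (cv2) and the standard library are available. Lean on these libraries where they do the work, as an engineer would, in place of code of your own. Each camera call takes 0.05 s, during which the arm holds its last target. There are 200 camera calls.

## Working session

There is one attempt and no reset: what is moved stays moved. The work goes in short steps, Python scripts to look and compute and a tool call to move; the robot and the scene stay as the last step left them, time stands still between calls to the robot, and variables do not carry over. Pictures are saved under pics/ and viewed, at most 10 in all, crops included, and the job is handed in when it is done.

Besides the shell and the picture viewer there is one more tool, called after "Emit:" as name(argument=value, ...) on one line, values as JSON. step_arm: Moves the arm, as the interface text tells. Shift numbers are shares of 7.5 cm and turn numbers shares of 0.5 rad, none past 1 either way. Its arguments: {"type":"object","properties":{"series":{"type":"array"},"squeeze":{"type":"number"}},"required":["series"]}

```bash
mkdir -p pics
cat > h.py <<'E'
from workcell import *
import numpy as np, cv2
def snap(n,f):
    c=calibration(n); im=get_image(n); cv2.imwrite('pics/'+f,im[:,:,::-1]); return im,c
def ray(c,u,v,z):
    K,R,t=[np.array(c[k],float) for k in 'KRt']
    C=-R.T@t; d=R.T@np.linalg.inv(K)@np.array([u,v,1.]); return C+d*(z-C[2])/d[2]
def proj(c,X):
    K,R,t=[np.array(c[k],float) for k in 'KRt']
    p=K@(R@np.array(X,float)+t); return p[:2]/p[2]
E
python3 - <<'E'
from h import *
for n in('scene','top'):
    im,c=snap(n,n+'1.png'); R=np.array(c['R']);print(n,np.round(-R.T@np.array(c['t'])),np.round(R,2).tolist())
o=get_obs();print(o['time'],o['tool_rot'],o['contact_force'])
E
```

```text
scene [1450. -709.  913.] [[0.63, 0.78, 0.01], [0.46, -0.36, -0.82], [-0.63, 0.52, -0.58]]
top [ 424.   36. 1078.] [[0.02, -1.0, 0.03], [-0.99, -0.02, -0.1], [0.1, -0.03, -0.99]]
0.1 [-3.14052471e+00 -7.67832013e-05  3.50797018e-01] [-0.47080197 -0.14591031 -1.21432879]
```

View pics/top1.png

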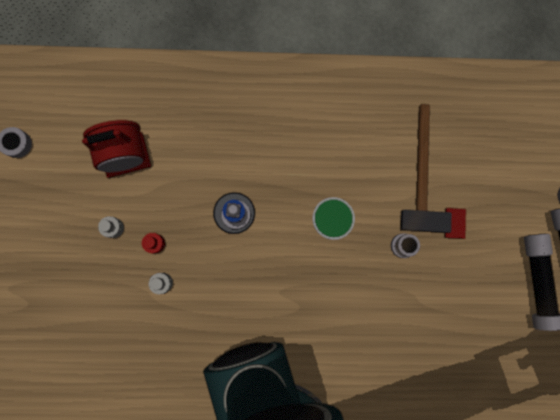

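View pics/scene1.png

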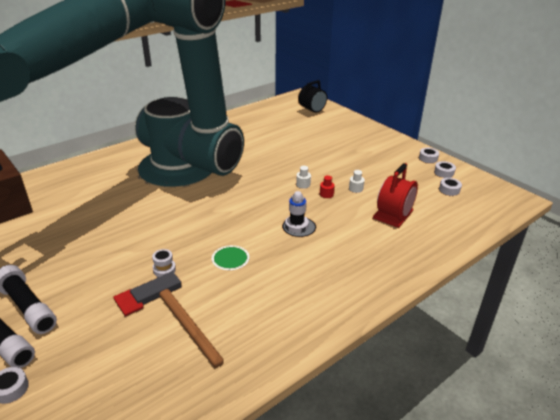

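The top view shows the nozzle on the grey circle at about (234,212) and the green circle at (334,218). The cap candidates are red at (152,243), white at (110,227) and white at (160,284); the red one fits the description. The lamp (118,148) is also red, and the adapter is at (405,245) next to the axe head. I'll check with a close crop.

Run:
```python
import cv2
a=cv2.imread('pics/top1.png')[180:300,95:365]
a=cv2.resize(a[:, :],None,fx=2.95,fy=2.95,interpolation=cv2.INTER_CUBIC)
b=cv2.imread('pics/scene1.png')[160:270,210:345]; b=cv2.resize(b,None,fx=2.2,fy=2.2,interpolation=cv2.INTER_CUBIC)
import numpy as np
o=np.zeros((354+242,797,3),'uint8');o[:a.shape[0],:a.shape[1]]=a;o[354:354+b.shape[0],:b.shape[1]]=b
cv2.imwrite('pics/crop1.png',o)
```

```text
(no output)
```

View pics/crop1.png

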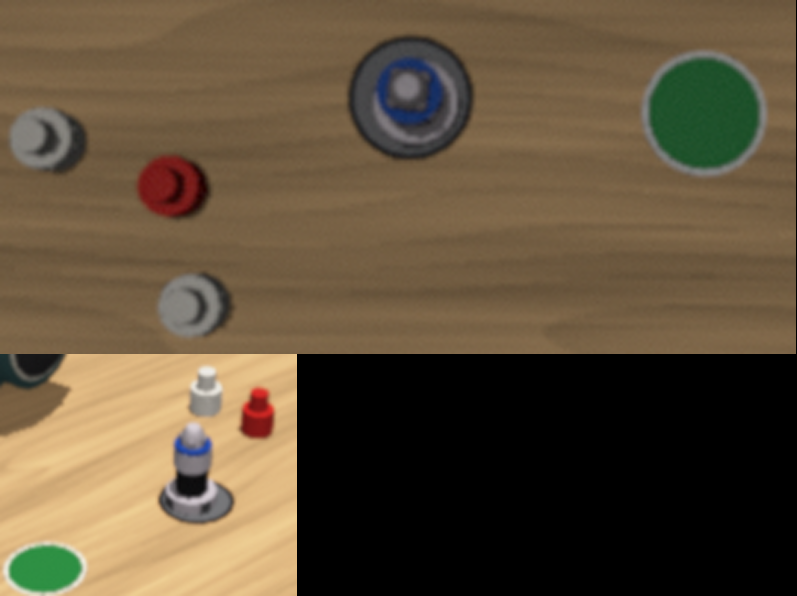

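The crop confirms it: the red cap's knob top is at crop (161,184), the stud top at (408,87), and the green circle's centre at (704,113).

Run:
```python
from h import *
c=calibration('top')
f=lambda x,y:(95+(x+.5)/2.95-.5,180+(y+.5)/2.95-.5)
for n,p,z in[('knobtop',(161,184),67),('roof',(171.5,186),39),('studtop',(408,87),120),('ring',(409,91),94.5),('green',(704,113),0),('grey',(410.5,97),0),('wh1',(30,136),67),('wh2',(182,305),67)]:
    print(n,np.round(ray(c,*f(*p),z),1))
print('adapter',ray(c,405,243,54).round(), 'axe',ray(c,425,222,24).round())
print('lamp',ray(c,118,148,80).round())
```

```text
knobtop [461.6 293.6  67. ]
roof [461.2 292.5  39. ]
studtop [533.9 103.3 120. ]
ring [533.8 104.2  94.5]
green [ 530.6 -134.3    0. ]
grey [539.3 109.4   0. ]
wh1 [496.6 394.7  67. ]
wh2 [370.1 273.7  67. ]
adapter [ 470. -294.   54.] axe [ 523. -353.   24.]
lamp [673. 370.  80.]
```

Emit:
step_arm(series=[0.2,0.49,0,0,0,-0.035,85,0.2,0.49,0,0,0,-0.035,85,0.2,0.49,0,0,0,-0.035,85,0.2,0.49,0,0,0,-0.035,85,0.2,0.49,0,0,0,-0.035,85,0.2,0.49,0,0,0,-0.035,85,0.2,0.49,0,0,0,-0.035,85,0.2,0.49,0,0,0,-0.035,85,0.2,0.49,0,0,0,-0.035,85,0.2,0.49,0,0,0,-0.035,85,0.2,0.49,0,0,0,-0.035,85,0.2,0.49,0,0,0,-0.035,85,0.2,0.49,0,0,0,-0.035,85,0.2,0.49,0,0,0,-0.035,85,0.2,0.49,0,0,0,-0.035,85,0.2,0.49,0,0,0,-0.035,85,0.2,0.49,0,0,0,-0.035,85,0.2,0.49,0,0,0,-0.035,85,0.2,0.49,0,0,0,-0.035,85,0.2,0.49,0,0,0,-0.035,85])

```text
time: 2.1
ee_pos: [532.2, 102.9, 404.5]
tool_rot: [3.142, 0.0, 0.0]
contact_force: [0.9, -0.3, -0.1]
grip_width: 85.1
finger_force: 0.0
```

Emit:
step_arm(series=[0,0,0,0,0,0,85,0,0,0,0,0,0,85])

```text
time: 2.3
ee_pos: [532.0, 101.7, 404.1]
tool_rot: [3.141, 0.001, 0.003]
contact_force: [0.4, -0.5, 0.5]
grip_width: 85.1
finger_force: 0.0
```

Run:
```python
from h import *
im,c=snap('wrist','w1.png');o=get_obs();print(o['ee_pos'],o['tool_rot'],o['q'],o['contact_force'],o['moment'])
R=np.array(c['R']);print(-R.T@c['t']);print(proj(c,[534,104,120]),proj(c,[530.6,-134.3,0]),proj(c,[461,293,67]))
```

```text
[531.85214364 100.97977788 404.32746272] [3.14124334e+00 7.43422808e-04 1.48100117e-03] [ 1.40561693e-01 -1.76907441e-01  1.72853900e+00 -2.42926673e-04
  1.59074576e+00  1.70987214e+00] [ 0.06236401  0.0130712  -0.47213728] [ 0.04532801  0.04162757 -0.01377652]
[602.1731177  101.84918478 373.54021781]
[280.4417913  201.34378525] [478.11863435 178.60461024] [103.70590736 254.28326226]
```

View pics/w1.png

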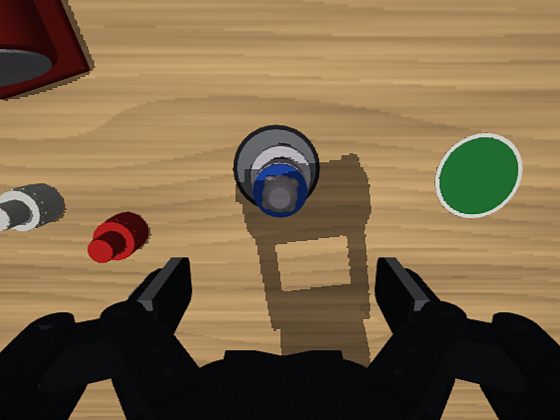

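In the wrist view the stud top is near (280,195), the ring at about (280,190), the green circle's centre at (479,175) and the red knob top at (101,250).

Run:
```python
from h import *
c=calibration('wrist')
for n,u,v,z in[('stud',280,195,120),('ring',279.5,190,94.5),('green',479,175,0),('knob',101,250,67),('grey',276.5,168,0)]: print(n,ray(c,u,v,z).round(1))
im=cv2.imread('pics/w1.png')[110:230,220:340]; a=cv2.resize(im,None,fx=3.3,fy=3.3,interpolation=cv2.INTER_CUBIC)
b=cv2.resize(cv2.imread('pics/w1.png')[205:275,75:155],None,fx=4.5,fy=4.5,interpolation=cv2.INTER_CUBIC)
o=np.zeros((400,780,3),'uint8');o[:a.shape[0],:a.shape[1]]=a;o[:b.shape[0],400:400+b.shape[1]]=b
cv2.imwrite('pics/crop2.png',o)
```

```text
stud [539.4 103.6 120. ]
ring [537.8 104.3  94.5]
green [ 534.7 -135.5    0. ]
knob [466.  294.6  67. ]
grey [543.1 109.    0. ]
```

View pics/crop2.png

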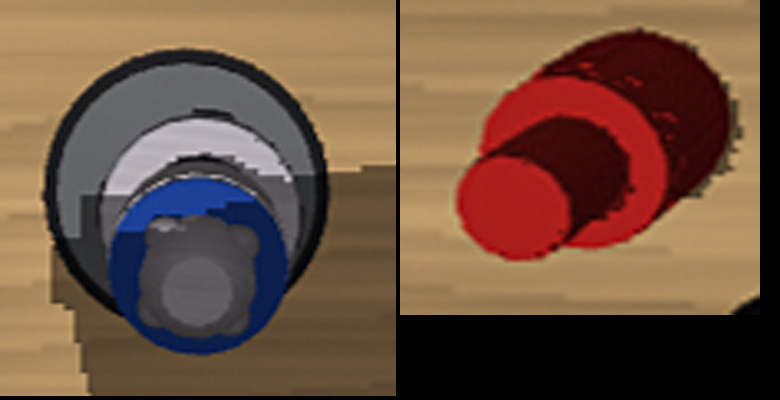

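Emit:
step_arm(series=[0.006,0.005,-0.285,0,0,0,85,0.006,0.005,-0.285,0,0,0,85,0.006,0.005,-0.285,0,0,0,85,0.006,0.005,-0.285,0,0,0,85,0.006,0.005,-0.285,0,0,0,85,0.006,0.005,-0.285,0,0,0,85,0.006,0.005,-0.285,0,0,0,85,0.006,0.005,-0.285,0,0,0,85,0,0,0,0,0,0,85,0,0,0,0,0,0,85], squeeze=30)

```text
time: 3.35
ee_pos: [535.5, 103.3, 234.3]
tool_rot: [3.142, -0.0, -0.0]
contact_force: [0.1, -0.9, 0.4]
grip_width: 84.9
finger_force: 0.0
```

Emit:
step_arm(series=[0,0,0,0,0,0,70,0,0,0,0,0,0,62,0,0,0,0,0,0,56,0,0,0,0,0,0,52,0,0,0,0,0,0,48,0,0,0,0,0,0,45,0,0,0,0,0,0,45,0,0,0,0,0,0,45,0,0,0,0,0,0,45])

```text
time: 4.25
ee_pos: [535.7, 104.4, 234.5]
tool_rot: [-3.141, -0.001, 0.001]
contact_force: [-1.0, 3.4, 7.0]
grip_width: 51.0
finger_force: 30.7
```

Emit:
step_arm(series=[-0.002,-0.06,0,0,0,0,45,-0.002,-0.12,0,0,0,0,45,-0.002,-0.177,0,0,0,0,45,-0.002,-0.177,0,0,0,0,45,-0.002,-0.177,0,0,0,0,45,-0.002,-0.177,0,0,0,0,45,-0.002,-0.177,0,0,0,0,45,-0.002,-0.177,0,0,0,0,45,-0.002,-0.177,0,0,0,0,45,-0.002,-0.177,0,0,0,0,45,-0.002,-0.177,0,0,0,0,45,-0.002,-0.177,0,0,0,0,45,-0.002,-0.177,0,0,0,0,45,-0.002,-0.177,0,0,0,0,45,-0.002,-0.177,0,0,0,0,45,-0.002,-0.177,0,0,0,0,45,-0.002,-0.177,0,0,0,0,45,-0.002,-0.177,0,0,0,0,45,-0.002,-0.11,0,0,0,0,45,-0.002,-0.05,0,0,0,0,45])

```text
time: 6.25
ee_pos: [532.9, -133.9, 234.6]
tool_rot: [-3.14, -0.001, 0.0]
contact_force: [0.8, 9.9, 8.1]
grip_width: 51.4
finger_force: 32.3
```

Emit:
step_arm(series=[0,0,0,0,0,0,45,0,0,0,0,0,0,45])

```text
time: 6.45
ee_pos: [532.9, -133.8, 234.5]
tool_rot: [-3.141, -0.001, 0.001]
contact_force: [0.5, 2.3, 5.0]
grip_width: 51.1
finger_force: 32.0
```

Run:
```python
from h import *
o=get_obs();print(o['ee_pos'],o['tool_rot'],o['contact_force'],o['moment'],o['grip_width'])
im,c=snap('top','t2.png');im2,_=snap('scene','s2.png')
a=cv2.resize(im[170:270,290:390],None,fx=4,fy=4,interpolation=2)[:,:,::-1]
b=cv2.resize(im2[190:290,180:280],None,fx=4,fy=4,interpolation=2)[:,:,::-1]
cv2.imwrite('pics/crop3.png',np.hstack([a,b]))
```

```text
[ 532.86273194 -133.76354842  234.54702074] [-3.14147019e+00 -1.43462540e-03  8.00636845e-04] [0.48824999 2.28694391 4.96537522] [ 0.30889487 -0.13105516 -0.02765738] 51.10544779830971
```

View pics/crop3.png

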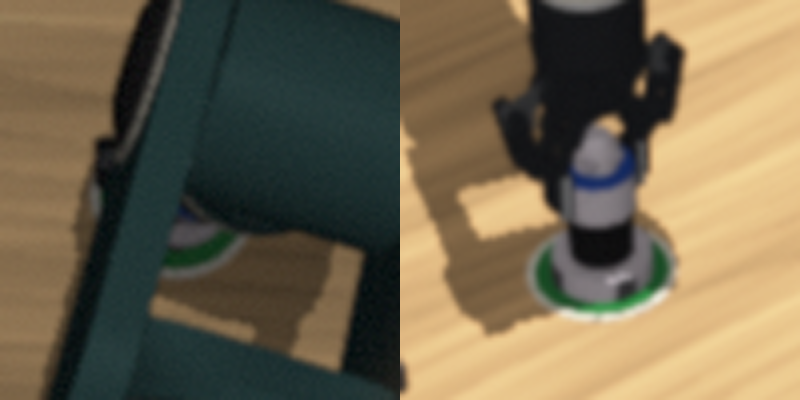

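The scene crop shows the nozzle upright with its base inside the green circle. I'll release it and rise straight up.

Emit:
step_arm(series=[0,0,0,0,0,0,53,0,0,0,0,0,0,58,0,0,0,0,0,0,68,0,0,0,0,0,0,78,0,0,0,0,0,0,85,0,0,0,0,0,0,85,0,0,0,0,0,0,85,0,0,0,0,0,0,85,0,0,0.285,0,0,0,85,0,0,0.285,0,0,0,85,0,0,0.285,0,0,0,85,0,0,0.285,0,0,0,85,0,0,0.285,0,0,0,85,0,0,0.285,0,0,0,85,0,0,0.285,0,0,0,85,0,0,0.285,0,0,0,85,0,0,0,0,0,0,85,0,0,0,0,0,0,85])

```text
time: 8.35
ee_pos: [532.5, -133.8, 404.6]
tool_rot: [3.141, -0.0, 0.001]
contact_force: [-0.6, -0.4, -0.3]
grip_width: 85.1
finger_force: 0.0
```

Run:
```python
from h import *
im,c=snap('wrist','w2.png');o=get_obs();print(o['ee_pos'],o['tool_rot'],o['contact_force'],o['time'])
print(ray(c,279.5,198.4,120),ray(c,280.2,190.3,94.5))
a=cv2.resize(im[100:250,180:380],None,fx=4,fy=4,interpolation=2)[:,:,::-1];cv2.imwrite('pics/crop4.png',a)
```

```text
[ 532.49045706 -133.78405205  403.9109529 ] [-3.14139445e+00  7.64210960e-04  7.88584620e-04] [ 0.4975836   0.56724333 -0.70957457] 8.4
[ 537.35974646 -130.65834892  120.        ] [ 538.46232042 -131.01364677   94.5       ]
```

View pics/crop4.png

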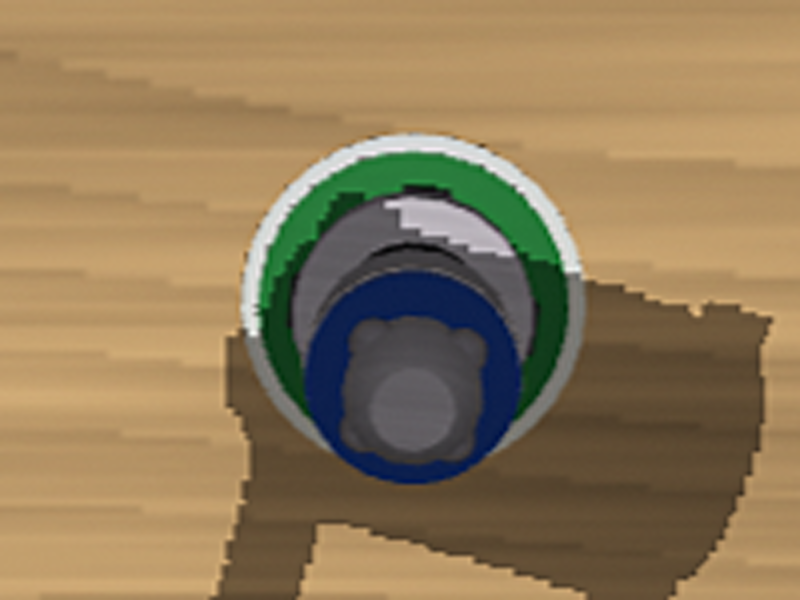

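Emit:
step_arm(series=[-0.077,0.476,0,0,0,0,85,-0.077,0.476,0,0,0,0,85,-0.077,0.476,0,0,0,0,85,-0.077,0.476,0,0,0,0,85,-0.077,0.476,0,0,0,0,85,-0.077,0.476,0,0,0,0,85,-0.077,0.476,0,0,0,0,85,-0.077,0.476,0,0,0,0,85,-0.077,0.476,0,0,0,0,85,-0.077,0.476,0,0,0,0,85,-0.077,0.476,0,0,0,0,85,-0.077,0.476,0,0,0,0,85,0,0,0,0,0,0,85,0,0,0,0,0,0,85])

```text
time: 9.8
ee_pos: [463.1, 295.0, 403.5]
tool_rot: [3.14, 0.002, 0.002]
contact_force: [0.5, -0.2, 0.0]
grip_width: 85.1
finger_force: 0.0
```

Run:
```python
from h import *
im,c=snap('wrist','w3.png');o=get_obs();print(o['ee_pos'],o['tool_rot'],o['time'])
p=proj(c,[465,295,67]);print(p)
m=cv2.inRange(cv2.cvtColor(im,cv2.COLOR_RGB2HSV),(0,140,110),(8,255,255))
n,l,s,ce=cv2.connectedComponentsWithStats(m);print([(s[i].tolist(),ce[i].round(1)) for i in range(1,n) if s[i,4]>100])
u,v=map(int,p);u0=max(0,u-60);v0=max(0,v-60)
print(u0,v0);cv2.imwrite('pics/crop5.png',cv2.resize(im[v0:v0+120,u0:u0+140],None,fx=4,fy=4,interpolation=2)[:,:,::-1])
```

```text
[463.26351783 294.39069457 403.79663004] [3.14074019e+00 1.06053165e-03 1.22392266e-03] 9.85
[282.95033532 187.66937833]
[([259, 160, 36, 24, 343], array([273. , 170.1]))]
222 127
```

View pics/crop5.png

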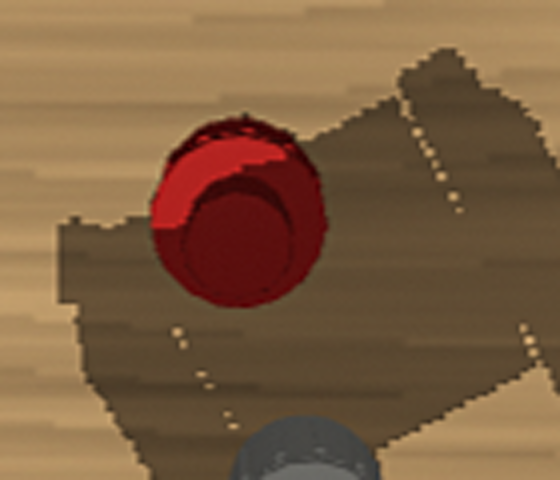

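The red knob's top is at crop (239,245), which is pixel (281.7,188.2). The white cap's top only just shows at the bottom edge.

Run:
```python
from h import *
c=calibration('wrist')
k=ray(c,281.7,188.2,67);print(k,ray(c,281.7,182.2,39))
# nozzle from pose w2: same orientation, camera shifted
d=np.array([532.49,-133.78,403.91])-get_obs()['ee_pos']
print(ray(c,283.1,202.1,120-d[2])+d)
```

```text
[464.73266535 295.64686251  67.        ] [465.12521143 295.75311516  39.        ]
[ 533.89100286 -133.89975054  120.        ]
```

Emit:
step_arm(series=[0.002,0.0015,-0.28,0,0,0,85,0.002,0.0015,-0.28,0,0,0,85,0.002,0.0015,-0.28,0,0,0,85,0.002,0.0015,-0.28,0,0,0,85,0.002,0.0015,-0.28,0,0,0,85,0.002,0.0015,-0.28,0,0,0,85,0.002,0.0015,-0.28,0,0,0,85,0.002,0.0015,-0.28,0,0,0,85,0.002,0.0015,-0.28,0,0,0,85,0,0,0,0,0,0,85,0,0,0,0,0,0,85], squeeze=60)

```text
time: 10.95
ee_pos: [464.9, 294.9, 216.1]
tool_rot: [3.141, 0.0, -0.0]
contact_force: [-0.5, 0.4, -0.0]
grip_width: 85.0
finger_force: 0.0
```

Emit:
step_arm(series=[0,0,0,0,0,0,60,0,0,0,0,0,0,45,0,0,0,0,0,0,36,0,0,0,0,0,0,30,0,0,0,0,0,0,24,0,0,0,0,0,0,20,0,0,0,0,0,0,20,0,0,0,0,0,0,20,0,0,0,0,0,0,20])

```text
time: 11.85
ee_pos: [464.7, 295.8, 216.3]
tool_rot: [-3.141, -0.001, 0.001]
contact_force: [-0.9, 1.3, 5.9]
grip_width: 26.1
finger_force: 58.9
```

Emit:
step_arm(series=[0,0,0,0,0,0,15,0,0,0,0,0,0,15,0,0,0.05,0,0,0,15,0,0,0.1,0,0,0,15,0,0,0.25,0,0,0,15,0,0,0.3,0,0,0,15,0,0,0.3,0,0,0,15,0,0,0.3,0,0,0,15,0,0,0.3,0,0,0,15,0,0,0.3,0,0,0,15,0,0,0.3,0,0,0,15,0,0,0.2,0,0,0,15,0,0,0.1,0,0,0,15,0,0,0,0,0,0,15], squeeze=100)

```text
time: 13.25
ee_pos: [464.6, 295.6, 403.8]
tool_rot: [-3.141, -0.001, 0.001]
contact_force: [0.1, 0.3, -1.4]
grip_width: 25.2
finger_force: 98.4
```

Emit:
step_arm(series=[0.03,-0.2,0,0,0,0,15,0.06,-0.4,0,0,0,0,15,0.077,-0.476,0,0,0,0,15,0.077,-0.476,0,0,0,0,15,0.077,-0.476,0,0,0,0,15,0.077,-0.476,0,0,0,0,15,0.077,-0.476,0,0,0,0,15,0.077,-0.476,0,0,0,0,15,0.077,-0.476,0,0,0,0,15,0.077,-0.476,0,0,0,0,15,0.077,-0.476,0,0,0,0,15,0.077,-0.476,0,0,0,0,15,0.06,-0.3,0,0,0,0,15,0,-0.065,0,0,0,0,15,0,0,0,0,0,0,15,0,0,0,0,0,0,15,0,0,0,0,0,0,15])

```text
time: 14.95
ee_pos: [533.4, -132.9, 403.1]
tool_rot: [-3.141, 0.0, 0.002]
contact_force: [0.0, -0.1, -0.1]
grip_width: 25.1
finger_force: 98.5
```

Run:
```python
from h import *
im,c=snap('wrist','w4.png');im2,c2=snap('scene','s4.png');o=get_obs();print(o['ee_pos'],o['tool_rot'],o['contact_force'],o['grip_width'],o['time'])
a=cv2.resize(im2[130:280,170:300],(390,450),interpolation=2);b=cv2.resize(im[150:390,170:400],(410,428),interpolation=2)
z=np.zeros((450,800,3),'uint8');z[:,:390]=a;z[:428,390:]=b;cv2.imwrite('pics/crop6.png',z[:,:,::-1])
```

```text
[ 533.51671139 -133.00435142  403.28036016] [ 3.14157788e+00 -1.89924247e-04  1.85680874e-03] [-0.57482998 -0.48898584 -0.70444285] 25.34549274056263 15.05
```

View pics/crop6.png

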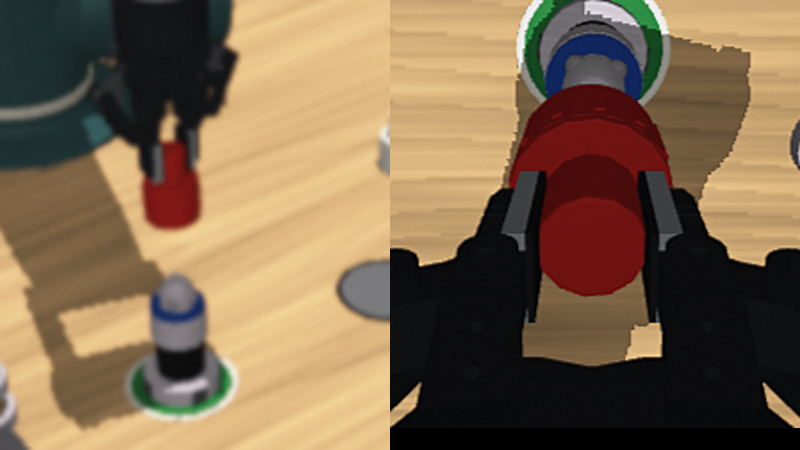

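Emit:
step_arm(series=[0.003,-0.011,-0.14,0,0,0,15,0,0,-0.14,0,0,0,15,0,0,-0.14,0,0,0,15,0,0,-0.14,0,0,0,15,0,0,-0.14,0,0,0,15,0,0,-0.14,0,0,0,15,0,0,-0.12,0,0,0,15,0,0,0,0,0,0,15,0,0,0,0,0,0,15])

```text
time: 15.95
ee_pos: [533.9, -134.6, 331.3]
tool_rot: [-3.142, 0.0, 0.001]
contact_force: [0.6, -0.1, -0.4]
grip_width: 25.2
finger_force: 98.5
```

Emit:
step_arm(series=[0,0,-0.03,0,0,0,15,0,0,-0.03,0,0,0,15,0,0,-0.03,0,0,0,15,0,0,0,0,0,0,15,0,0,0,0,0,0,15])

```text
time: 16.45
ee_pos: [533.8, -134.6, 324.5]
tool_rot: [-3.142, -0.0, 0.001]
contact_force: [-0.3, -0.1, -1.7]
grip_width: 25.2
finger_force: 98.5
```

Emit:
step_arm(series=[0,0,-0.02,0,0,0,15,0,0,-0.02,0,0,0,15,0,0,-0.02,0,0,0,15,0,0,0,0,0,0,15])

```text
time: 16.85
ee_pos: [534.0, -134.6, 320.8]
tool_rot: [3.142, -0.002, 0.001]
contact_force: [0.2, 1.4, 6.3]
grip_width: 25.2
finger_force: 99.5
```

Emit:
step_arm(series=[0,0,-0.02,0,0,0,15,0,0,-0.02,0,0,0,15,0,0,0,0,0,0,15])

```text
time: 17.15
ee_pos: [534.1, -134.6, 318.5]
tool_rot: [3.141, -0.003, 0.001]
contact_force: [-0.6, 1.3, 9.8]
grip_width: 25.2
finger_force: 99.9
```

Emit:
step_arm(series=[0,0,-0.02,0,0,0,15,0,0,-0.02,0,0,0,15,0,0,0,0,0,0,15])

```text
time: 17.45
ee_pos: [533.8, -134.5, 313.6]
tool_rot: [-3.141, 0.0, 0.001]
contact_force: [0.7, -0.5, -5.5]
grip_width: 25.0
finger_force: 98.5
```

It clicked: the upward force went from 9.8 N to −5.5 N. I'll keep pressing to the hard stop.

Emit:
step_arm(series=[0,0,-0.02,0,0,0,15,0,0,-0.02,0,0,0,15,0,0,-0.02,0,0,0,15,0,0,0,0,0,0,15])

```text
time: 17.85
ee_pos: [533.9, -134.6, 309.7]
tool_rot: [3.142, -0.001, 0.001]
contact_force: [0.8, 0.8, 2.6]
grip_width: 25.2
finger_force: 98.8
```

Emit:
step_arm(series=[0,0,-0.02,0,0,0,15,0,0,-0.02,0,0,0,15,0,0,0,0,0,0,15])

```text
time: 18.15
ee_pos: [533.9, -134.6, 306.9]
tool_rot: [3.141, -0.001, 0.001]
contact_force: [-0.6, 2.1, 7.9]
grip_width: 25.2
finger_force: 99.6
```

Emit:
step_arm(series=[0,0,-0.015,0,0,0,15,0,0,-0.015,0,0,0,15,0,0,0,0,0,0,15])

```text
time: 18.45
ee_pos: [534.1, -134.6, 306.4]
tool_rot: [3.141, -0.003, 0.001]
contact_force: [-3.9, 3.7, 18.8]
grip_width: 25.4
finger_force: 101.5
```

Emit:
step_arm(series=[0,0,-0.01,0,0,0,15,0,0,-0.01,0,0,0,15,0,0,0,0,0,0,15,0,0,0,0,0,0,15,0,0,0,0,0,0,15])

```text
time: 18.95
ee_pos: [534.2, -134.7, 306.4]
tool_rot: [3.14, -0.004, 0.001]
contact_force: [-8.0, 4.4, 31.1]
grip_width: 25.3
finger_force: 102.3
```

Run:
```python
from h import *
im2,c2=snap('scene','s5.png');o=get_obs();print(o['ee_pos'],o['contact_force'],o['grip_width'])
cv2.imwrite('pics/crop7.png',cv2.resize(im2[150:290,160:340],(720,560),interpolation=2)[:,:,::-1])
```

```text
[ 534.25381282 -134.64872636  306.29100481] [-7.20149368  4.59673998 31.11909418] 25.497982998725664
```

View pics/crop7.png

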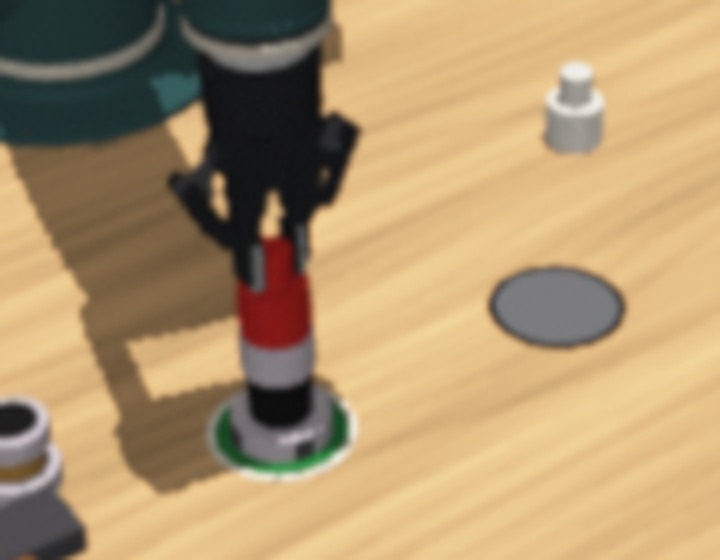

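The cap sits on the collar with no blue ring showing. The nozzle is upright inside the green circle and the hand is pressing at 31 N, so I'm handing it in.

```bash
python3 -c "
from workcell import *
print(finish_job())"
```

```text
the job is handed in; nothing more can be done
None
```

The job is handed in: the nozzle was slid upright into the green circle, and the red cap clicked on and is hard down on the collar with the ring squeezed in, the hand still pressing it at about 31 N.

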